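# Set the optical cell square in the photometer and take a reading

### The arm

A 7-joint arm with a two-finger parallel gripper is mounted at the origin on the work surface. World frame = base frame: x ahead of the robot, y to its left, z up, the work surface at z = 0. Lengths are in mm, angles in rad, forces in N, time in s.
With the tool pointing down it reaches from about 400 to 900 mm from the base axis. Payload 5.6 kg.
Tool frame: the origin (TCP) lies midway between the tips of the shut fingers; the grasp point (between the pads) lies 19 mm behind it (pinch_z is the distance from the TCP to the grasp point, in mm); z points along the fingers, y is the line along which they close (so a half turn about z gives the same grasp; the last joint's range is limited). The gripper opens to 92 mm and grips with 3 to 60 N. Pads are 20 mm wide; open, the fingers measure 128 mm over their backs; the gripper's body (75 mm by 189 mm) begins 69 mm behind the grasp point.
Start: joints at [1.101, 0.468, -0.012, 1.603, 0.006, 1.071, -0.056], TCP at [269.035, -591.717, 214.592] pointing down, gripper open.
Joint ranges: [-2.53, 2.53], [-0.31, 2.02], [-1.57, 1.55], [0.28, 2.44], [-1.29, 4.43], [0.15, 1.84], [-2.92, 2.92]. Speed limits (rad/s): [2.57, 2.57, 3.14, 3.14, 3.14, 3.14, 3.14].

### API

Orientations are given as a unit quaternion [w, x, y, z].
In Python, from workcell import * gives the robot as it stands.
- The arm moves only by the shell command python3 -m pendant 'ROWS' [FORCE]. ROWS is JSON, a list that holds one entry, the list of rows, each a list of 7 numbers: the shift along the tool's x, y, z normalised to -1 to 1, where 1 is 0.15 m, then the turn, a rotation vector about the tool's x, y, z normalised to -1 to 1, where 1 is 60 degrees, then the opening, from 0 (shut) to 1 (fully open). A call has 1 to 10 rows; each row shifts and turns the commanded pose from where the row before left it, along the tool's axes as they then stand; what a row does not reach is not made up. A row lasts 1/12 s, in which the tool goes at most 41.7 mm and 7.16 degrees, less where a joint would pass 70% of its speed; a pose out of reach is approached as far as the arm can. A call with a number of a shift or a turn outside -1 to 1 is refused whole. A call with a gripper value outside its range is refused whole. The fingers move at their own pace and stop on an object; FORCE is the grip in N (left out, the last holds). Time passes only in rows, so rows that do not move let the fingers close. It gives the time, the measured TCP pose, the force, the opening and the grip force at its end, in the units of the state.
- sense(): the state, without advancing time (a new reading comes with each control period).
- get_image(name): name is "scene" or "side" or "wrist"; returns the picture (400x640x3 uint8, blue, green, red); there is no depth.
- calibration(name): a dict with "camera_matrix" (3x3 intrinsics, pixels), "distortion" ([k1, k2, p1, p2, k3] as OpenCV has them; the pictures are not rectified), "rvec" (rotation vector, rad) and "tvec" (3), from world to camera coordinates, as OpenCV has them. Camera axes: x right, y down, z forward; pixel columns grow to the right and rows downward; lengths in mm; the calibration is good to about 2 mm. A picture is of the moment at which its call begins: read the wrist's pose just before it. calibration takes no time and is no camera call; for the wrist camera it gives the pose at the moment of the call.
- finish_job(): hands the job in; it is judged then, once.
The state is a dict: "clock": time; "joint_pos": joint angles; "qvel": joint speeds; "joint_efforts": joint torques, N m; "tcp_pos": TCP position; "tcp_rot": TCP orientation; "contact_force": force on the tool from outside, world axes, zero at the start; "ft_torque": the same for the moment, N m; "width": opening from 0.0 (shut) to 1.0 (fully open); "grip_force": force on a finger pad.
Only numpy, scipy, OpenCV 4.12 (cv2) and the standard library are available. Lean on these libraries where they do the work, as an engineer would, in place of code of your own. Each camera call takes 0.05 s, during which the arm holds its last target. There are 200 camera calls.

### The job

Without lifting it, slide the optical cell along the photometer's deck until its ribbed end is fully home against the rear stop, and slide the jaw up against it so that the cell sits square and flat against the side rail, its clear faces towards the lamp and the detector. Then push the lamp shutter fully open, and finally push the spring-centred toggle on the control box over to the side with the round dome, hold it there for a good second and let it spring back. Leave the cell clamped, the shutter open and the bottle, jar and blue box where they stand.

Things in the scene. Friction and masses are not known exactly. Their poses are not given: they have to be found in the camera images.
- cell: loose optical cell, an upright block 50 (x) x 30 (y) x 52 (z) mm, 140 g: its two large faces (+-y) are clear windows, its narrow ends (+-x) white with ribs, white cap on top. Origin at the centre of its underside. It starts standing on the photometer's deck in front (-x) of the seat, its long axis up to about 0.45 rad off the photometer's x axis.
- photometer: fixed grey metal deck, top 20 mm above the bench; origin at bench level below the seat's middle, -x side roughly to the robot. Deck x -125..65, y -137..113 mm. Light path along y at x=0, from the lamp housing (+y; x -28..28, y 52..94) to the detector housing (-y; x -28..28, y -129..-87), both 56 mm tall above the deck.
- nest (a point): seat point on the deck top, under the seated cell's centre: photometer x=0, y=0; same axes (cell's long axis along x, either way round). The seat is a corner of two steel bars 8 mm thick: side rail (14 mm tall above the deck, face to -y at y=+15, x -35..31) and rear stop (40 mm tall above the deck, face to -x at x=+25, y -50..15).
- jaw (a joint): squaring jaw, steel bar 14 mm tall along x (-29..21 mm), opposite the side rail; it slides to the photometer's +y and stays where left (about 2 N to move, slowly). Value in m: 0 = wide open (face at y=-65 mm), 0.050 = face touches a seated cell, 0.060 = end of travel. Starts at 0 to 0.006.
- jaw_post (a point): centre of the top of the jaw's round upright black post, 12 mm across, top 47 mm above the deck, for pushing or pinching; in the photometer's frame at x=-60, y=-100 mm + jaw value, on the robot's side of the detector housing. It stands 35 mm farther to -y than the jaw's face; a low bar (11 mm above the deck) joins them.
- shutter (a joint): lamp shutter, dark steel plate 26 mm wide that hides the lamp's aperture; it slides to the photometer's +x and stays where left (about 1.5 N to move). Value in m: 0 = shut, 0.035 = fully open (end stop). Starts at 0 to 0.006.
- shutter_tab (a point): centre of the top edge of the shutter's black upright tab on top of the lamp housing: 8 (x) x 26 (y) x 26 (z) mm, rising from 58 to 84 mm above the deck; in the photometer's frame at x = shutter value, y=70 mm.
- control_box: fixed grey control box 110 (x) x 100 (y) x 40 (z) mm, origin at the centre of its underside; stands to the left or the right of the photometer. On its top a metal toggle in the middle, a white round dome (18 mm across, 5 mm tall, at y=+36 mm) on its +y side and a straight raised bar (40 x 5 x 4 mm, at y=-36 mm) on its -y side.
- toggle (a joint): spring-centred toggle, rad: 0 = upright, + = leaning to the dome (box +y), - = leaning to the bar; stops at +-0.45, 0.2 N m/rad spring (about 3 N at 25 mm above the box when over). Pivot at the box's top surface, axis along the box's x.
- toggle_tip (a point): top of the toggle, a steel rod 9 mm thick with a 14 mm ball at its end; top 49 mm above the box's top (89 mm above the bench) when upright.
- reagent_bottle: bystander: white bottle 68 mm across, 130 mm tall, on the other side of the photometer from the control box; origin at the centre of its underside
- sample_jar: bystander: pale jar with green lid, 48 mm across, 55 mm tall, beyond the photometer; origin at the centre of its underside
- tip_box: bystander: blue box 50 (x) x 90 (y) x 45 mm, beyond the photometer; origin at the centre of its underside
Not all that is in view belongs to the job. Leave any orange look-alike of the control_box alone.

How it is judged (in metres and radians):
On the way, in this order (a step that is already met when the one before it is completed fails the run):
1. the cell is home against the rear stop, square against the side rail, with the jaw up against it (horizontal distance between cell and nest below 0.004 m and angle between the y axis of cell and the y axis of photometer, either way round below 0.06 rad and value of joint jaw above 0.047 m), for 0.2 s.
2. the lamp shutter is fully open (value of joint shutter above 0.031 m), for 0.2 s.
3. the toggle is held over to the dome side for 0.8 s (value of joint toggle above 0.3 rad), for 0.8 s.
At the end, for the whole second after the job is handed in: The cell stands at rest in its seat (within 4 mm, square and upright within 0.06 rad), the jaw is up against it (jaw value above 0.047 m), the shutter is open (above 0.031 m) and the toggle is back at its centre (within 0.06 rad) (all of step 1 and angle between cell's own z axis and vertical below 0.06 rad and value of joint shutter above 0.031 m and value of joint toggle between -0.06 and 0.06 rad and linear speed of cell below 0.01 m/s); the robot touches nothing.
It fails at once if the cell is lifted more than 15 mm off the deck (height (world z) of cell above 0.035 m).
It fails at once if the cell is tipped over (angle between cell's own z axis and vertical above 0.5 rad).
It fails at once if the toggle is pushed over to the wrong side, the bar's (value of joint toggle below -0.25 rad).
It fails at once if the bottle, jar or box is moved more than 30 mm (distance of any of reagent_bottle, sample_jar, tip_box from where it was at the start of the episode above 0.03 m).
It also fails if it takes over 67 s, if anything falls off the work surface, if the arm or the gripper's body presses on something with over 40 N, if the wrist force passes 120 N, or if a joint passes its speed limit or range.

## Working session

There is one attempt and no reset: what is moved stays moved. The work goes in short steps, Python scripts to look and compute and a shell command to move; the robot and the scene stay as the last step left them, time stands still between calls to the robot, and variables do not carry over. Pictures are saved under pics/ and viewed, at most 10 in all, crops included, and the job is handed in when it is done.

```bash
mkdir -p pics; ls; python3 - <<'E'
from workcell import *
import cv2
s=sense();print({k:s[k] for k in('clock','tcp_pos','tcp_rot','contact_force','width')})
for n in("scene","side"):
    cv2.imwrite(f"pics/{n}0.png",get_image(n));c=calibration(n);print(n,c)
E
```

```text
pics
{'clock': 0.0, 'tcp_pos': array([ 268.76602416, -591.18328353,  213.63984025]), 'tcp_rot': array([-8.54169252e-04,  9.77321214e-01,  2.11760359e-01, -2.56469686e-04]), 'contact_force': array([-0.47886929,  0.40180763,  0.26460816]), 'width': 1.0028320110015005}
scene {'camera_matrix': array([[461.25822328,   0.        , 321.57924114],
       [  0.        , 461.25822328, 209.22887954],
       [  0.        ,   0.        ,   1.        ]]), 'distortion': array([-0.08987243,  0.        ,  0.        ,  0.        ,  0.        ]), 'rvec': array([ 1.84579884,  1.33626649, -0.7036153 ]), 'tvec': array([-163.81519659, -209.35430298, 1462.9227678 ])}
side {'camera_matrix': array([[396.2406972 ,   0.        , 321.04338708],
       [  0.        , 396.2406972 , 191.0870301 ],
       [  0.        ,   0.        ,   1.        ]]), 'distortion': array([-0.09040475,  0.        ,  0.        ,  0.        ,  0.        ]), 'rvec': array([ 0.58642822, -2.52357988,  1.3817157 ]), 'tvec': array([483.02606218, 220.5824139 , 956.64047891])}
```

View pics/scene0.png

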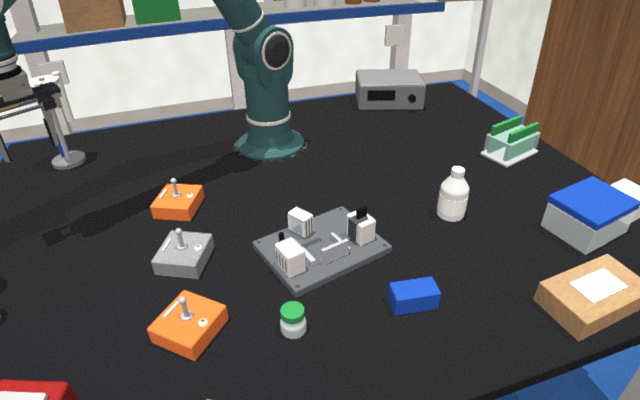

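View pics/side0.png

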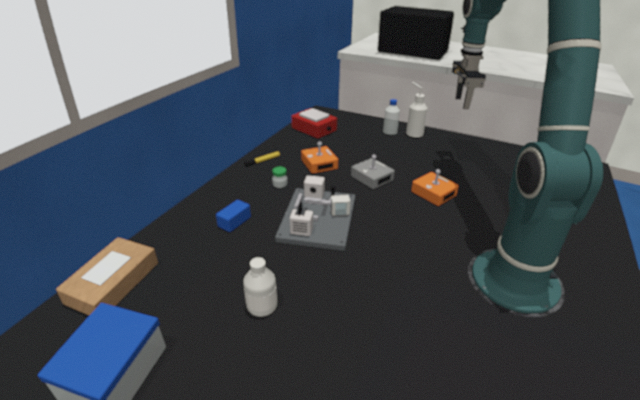

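Scene view: the deck is at about (322,247) and the cell, a white block, at (300,222). The lamp housing with its black tab is at (362,213), and the detector housing with the black post beside it is at (290,258). Candidates for the control box are grey (183,252), orange (178,200) and orange (188,322), so I choose the grey one. The cell could be confused with the two white housings. Next I'll get rough positions from the scene corners, then use the wrist camera for precise ones.

```bash
cat > h.py <<'E'
from workcell import *
import numpy as np, cv2
from scipy.spatial.transform import Rotation as R
def ray(c,px):
    p=cv2.undistortPoints(np.array(px,float).reshape(-1,1,2),c["camera_matrix"],c["distortion"]).reshape(-1,2)
    M=cv2.Rodrigues(np.array(c["rvec"]))[0]; o=-M.T@c["tvec"]
    return o,np.c_[p,np.ones(len(p))]@M
def plane(c,px,z):
    o,d=ray(c,px); return o+d*((z-o[2])/d[:,2])[:,None]
def tri(obs):  # [(cal,px),...] -> point, residual mm
    A=np.zeros((3,3));b=np.zeros(3);L=[]
    for c,p in obs:
        o,d=ray(c,[p]);d=d[0]/np.linalg.norm(d);P=np.eye(3)-np.outer(d,d);A+=P;b+=P@o;L.append((P,o))
    x=np.linalg.solve(A,b);return x,[float(np.linalg.norm(P@(x-o))) for P,o in L]
def proj(c,X): return cv2.projectPoints(np.array(X,float).reshape(-1,1,3),c["rvec"],c["tvec"],c["camera_matrix"],c["distortion"])[0].reshape(-1,2)
def rot():
    q=sense()["tcp_rot"];return R.from_quat([q[1],q[2],q[3],q[0]])
def rows(target,yaw=None):
    """tool-frame shift (units of 0.15 m) to target TCP; yaw= world angle of tool y line"""
    s=sense();T=rot();d=T.inv().apply(np.array(target)-s["tcp_pos"])
    print("shift mm",d.round(1),"units",(d/150).round(3))
    if yaw is not None:
        y=T.apply([0,1,0]);a=np.arctan2(y[1],y[0]);e=(yaw-a+np.pi/2)%np.pi-np.pi/2
        print("turn about tool z deg",-np.degrees(e),"units",-np.degrees(e)/60)
E
python3 - <<'E'
from h import *
c=calibration("scene")
print(plane(c,[(253,244),(345,208),(391,246),(300,289)],20).round(0))
print(plane(c,[(300,232)],20).round(0),plane(c,[(183,245),(181,232)],40).round(0))
w=calibration("wrist");M=cv2.Rodrigues(w["rvec"])[0];print("cam pos",-M.T@w["tvec"],"axes",M.round(2));print(w["camera_matrix"]);T=rot();print(T.as_matrix().round(3))
print("cam in tool",T.inv().apply(-M.T@w["tvec"]-sense()["tcp_pos"]),sense()["joint_pos"])
E
```

```text
[[ 504. -150.   20.]
 [ 438.   91.   20.]
 [ 607.  137.   20.]
 [ 671.  -89.   20.]]
[[495. -40.  20.]] [[ 484. -299.   40.]
 [ 435. -300.   40.]]
cam pos [ 334.73540758 -560.57673654  384.08738813] axes [[ 0.41 -0.91 -0.  ]
 [-0.88 -0.4   0.26]
 [-0.23 -0.1  -0.97]]
[[321.69651927   0.         328.63529305]
 [  0.         321.69651927 203.02314524]
 [  0.           0.           1.        ]]
[[ 0.91   0.414 -0.001]
 [ 0.414 -0.91   0.001]
 [-0.    -0.002 -1.   ]]
cam in tool [  72.72408512   -0.90727146 -170.34265092] [ 1.10099742  0.46829019 -0.01156478  1.60348363  0.00602562  1.07143319
 -0.05631082]
```

```bash
python3 - <<'E'
from h import *
rows([455,-300,230],None); rows([560,-5,270],1.84)
E
```

```text
shift mm [ 290.1 -188.1  -16. ] units [ 1.934 -1.254 -0.107]
shift mm [ 507.7 -413.3  -55.7] units [ 3.385 -2.755 -0.371]
turn about tool z deg 9.023966290142774 units 0.15039943816904622
```

```bash
python3 -m pendant '[[[0.2,-0.13,-0.01,0,0,0,1],[0.2,-0.13,-0.01,0,0,0,1],[0.2,-0.13,-0.01,0,0,0,1],[0.2,-0.13,-0.01,0,0,0,1],[0.2,-0.13,-0.01,0,0,0,1],[0.2,-0.13,-0.01,0,0,0,1],[0.2,-0.13,-0.01,0,0,0,1],[0.2,-0.13,-0.01,0,0,0,1],[0.2,-0.13,-0.01,0,0,0,1],[0,0,0,0,0,0,1]]]'
python3 - <<'E'
from h import *
import pickle
c=calibration("wrist");im=get_image("wrist");cv2.imwrite("pics/w1.png",im);pickle.dump(c,open("w1.pkl","wb"))
rows([560,-5,270],1.84)
E
```

```text
clock: 0.93
tcp_pos: [446.7, -312.6, 228.3]
tcp_rot: [-0.001, 0.976, 0.217, 0.001]
contact_force: [0.4, 0.3, 0.6]
width: 0.998
grip_force: 0.0
shift mm [ 235.7 -233.7  -41.4] units [ 1.572 -1.558 -0.276]
turn about tool z deg 9.467496335974554 units 0.1577916055995759
```

View pics/w1.png

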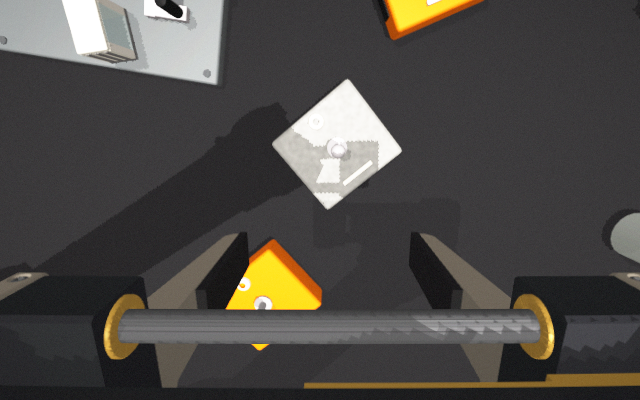

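Wrist view 1: the grey box has its toggle ball at (337,148), the dome at (316,121) and the bar at (358,173). The deck and cell are at the upper left. I'm moving over the photometer.

```bash
python3 -m pendant '[[[0.157,-0.156,-0.028,0,0,0.016,1],[0.157,-0.156,-0.028,0,0,0.016,1],[0.157,-0.156,-0.028,0,0,0.016,1],[0.157,-0.156,-0.028,0,0,0.016,1],[0.157,-0.156,-0.028,0,0,0.016,1],[0.157,-0.156,-0.028,0,0,0.016,1],[0.157,-0.156,-0.028,0,0,0.016,1],[0.157,-0.156,-0.028,0,0,0.016,1],[0.157,-0.156,-0.028,0,0,0.016,1],[0.157,-0.156,-0.028,0,0,0.016,1]]]'
python3 -m pendant '[[[0,0,0,0,0,0,1]]]' | tail -0
python3 - <<'E'
from h import *
import pickle
c=calibration("wrist");im=get_image("wrist");cv2.imwrite("pics/w2.png",im);pickle.dump(c,open("w2.pkl","wb"))
c1=pickle.load(open("w1.pkl","rb"))
b=plane(c1,[(347,80),(401,150),(327,209),(273,145)],40);print(b.round(1),b.mean(0))
print("dome,bar",plane(c1,[(316,121),(358,173)],44).round(1),"ball",plane(c1,[(337,148)],85))
E
```

```text
clock: 1.82
tcp_pos: [582.9, -20.0, 269.9]
tcp_rot: [0.0, 0.992, 0.128, -0.0]
contact_force: [-0.3, -1.0, 0.5]
width: 1.001
grip_force: 0.0
[[ 555.8 -281.4   40. ]
 [ 515.5 -367.3   40. ]
 [ 419.4 -321.8   40. ]
 [ 460.6 -236.9   40. ]] [ 487.82813874 -301.85764593   40.        ]
dome,bar [[ 504.1 -269.4   44. ]
 [ 472.8 -335.    44. ]] ball [[ 490.51905573 -299.66350762   85.        ]]Exception ignored on flushing sys.stdout:
BrokenPipeError: [Errno 32] Broken pipe
```

View pics/w2.png

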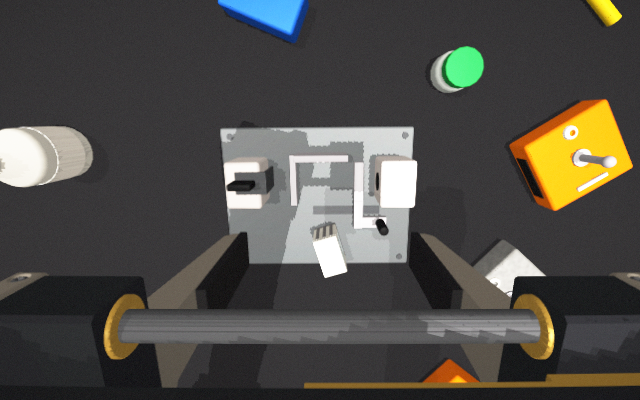

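Wrist view 2: the deck's corners are near (221,128), (413,127), (410,263) and (230,264). The cell's cap is at about (331,258), the jaw post at about (383,228) and the shutter tab at about (240,185). One close crop will give precise corners.

```bash
python3 - <<'E'
import cv2
im=cv2.imread("pics/w2.png")[115:285,212:424]
im=cv2.resize(im,None,fx=3.5,fy=3.5,interpolation=cv2.INTER_CUBIC);print(im.shape);cv2.imwrite("pics/w2c.png",im)
E
```

```text
(595, 742, 3)
```

View pics/w2c.png

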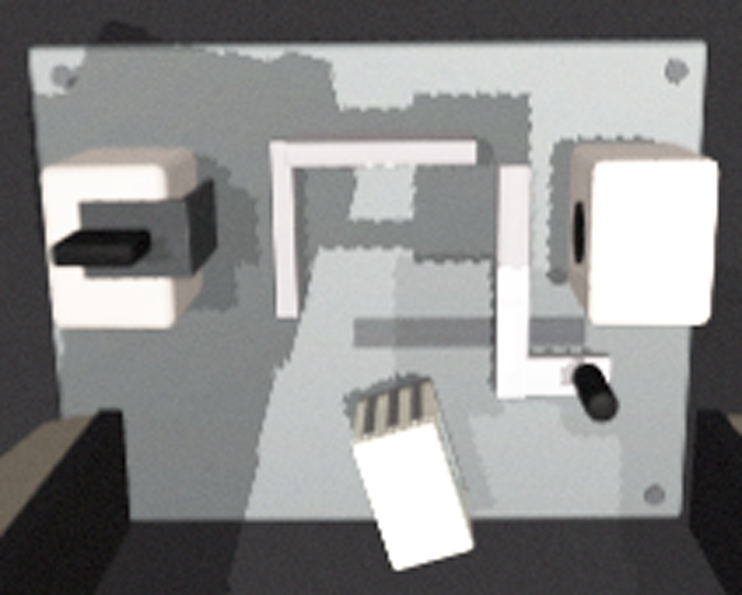

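```bash
cat > geo.py <<'E'
from h import *
import pickle
c1=pickle.load(open("w1.pkl","rb"));c=pickle.load(open("w2.pkl","rb"))
f=lambda P:[(x/3.5+212,y/3.5+115) for x,y in P]
E
python3 - <<'E'
from geo import *
d=plane(c,f([(30,47),(706,42),(682,514),(71,521)]),20);print(d.round(1),np.linalg.norm(d-np.roll(d,-1,0),axis=1))
# local corners: img top = +x ; left=+y
L=np.array([(65,113),(65,-137),(-125,-137),(-125,113)],float)
mu=d[:,:2].mean(0);ml=L.mean(0);H=(L-ml).T@(d[:,:2]-mu);U,S,V=np.linalg.svd(H);Rm=V.T@np.diag([1,np.linalg.det(V.T@U.T)])@U.T
yaw=np.arctan2(Rm[1,0],Rm[0,0]);t=mu-Rm@ml;print("yaw",yaw,"origin",t,"res",(d[:,:2]-L@Rm.T-t).round(1))
loc=lambda X:((np.atleast_2d(X)[:,:2]-t)@Rm).round(1)
cap=plane(c,f([(355,447),(438,422),(473,547),(397,571)]),72)
print("cap loc",loc(cap),"ctr",loc(cap.mean(0)),cap.mean(0),np.linalg.norm(cap-np.roll(cap,-1,0),axis=1))
print("foot +x edge",loc(plane(c,f([(347,402),(430,377)]),20)))
print("post",loc(plane(c,f([(601,402)]),67)),"rail",loc(plane(c,f([(293,165),(298,317)]),34)),"stop",loc(plane(c,f([(295,165),(476,163)]),60)))
print("jaw face",loc(plane(c,f([(498,170),(497,390)]),34)),"housing corner det top",loc(plane(c,f([(592,160),(718,160),(708,324),(588,322)]),76)))
P=lambda x,y,z:np.r_[Rm@[x,y]+t,z]
def crop(c,X):return (proj(c,X)-[212,115])*3.5
print("pred tab top ctr",crop(c,[P(0,70,104),P(0,57,104),P(0,83,104)]),"tab loc",loc(plane(c,f([(95,247)]),104)))
pickle.dump((t,yaw),open("ph.pkl","wb"))
# height check: cap corner & deck corners from scene
s=calibration("scene")
print("scene pred",proj(s,[P(-125,-137,20),P(-125,113,20),P(65,113,20),P(65,-137,20)]).round(0), proj(s,np.r_[cap.mean(0)[:2],72]))
print(tri([(c1,(347,80)),]) if 0 else "")
E
python3 - <<'E'
import cv2
a=cv2.imread("pics/scene0.png")[190:300,140:400];cv2.imwrite("pics/s0c.png",cv2.resize(a,None,fx=3,fy=3,interpolation=cv2.INTER_CUBIC))
E
```

```text
[[ 606.6  137.6   20. ]
 [ 673.1 -100.1   20. ]
 [ 493.6 -151.7   20. ]
 [ 425.    87.4   20. ]] [246.83560981 186.67868754 248.75647732 188.42589913]
yaw 0.27556072998905407 origin [575.19213363  13.03316062] res [[-0.4 -1.8]
 [-2.   1. ]
 [ 1.5  1.1]
 [ 0.8 -0.3]]
cap loc [[ -72.3   -7.1]
 [ -63.3  -36.2]
 [-111.1  -48.6]
 [-120.3  -21.2]] ctr [[-91.8 -28.3]] [494.60333723 -39.16203937  72.        ] [30.46669413 49.34365273 28.91667395 50.00912937]
foot +x edge [[-73.9  -1.4]
 [-63.9 -34.2]]
post [[-58.2 -93.6]] rail [[ 21.8  15.1]
 [-35.2  15.3]] stop [[ 25.1  11.7]
 [ 25.2 -49.7]]
jaw face [[ 19.2 -59.1]
 [-64.7 -59.5]] housing corner det top [[  27.9  -86.3]
 [  27.5 -127.2]
 [ -27.7 -127.1]
 [ -26.6  -86.7]]
pred tab top ctr [[ 93.7468526  267.20826684]
 [135.93238622 266.80709214]
 [ 51.61937871 267.61078179]] tab loc [[ 6.3 69.1]]
scene pred [[251. 241.]
 [342. 205.]
 [392. 246.]
 [295. 292.]] [[299.24643943 213.42114998]]
```

View pics/s0c.png

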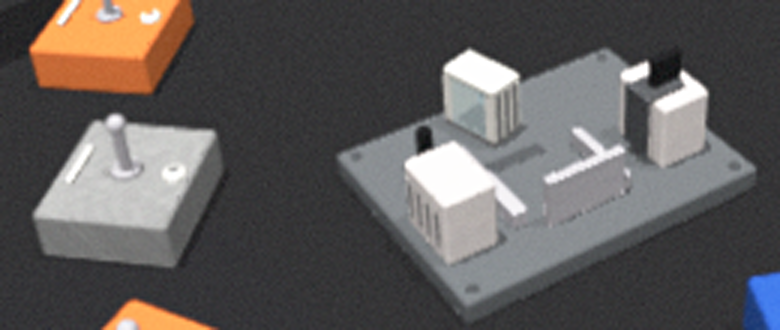

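Crop: the scene's overlap with the predictions is good. The cell's cap centre is at scene px (300.7,213.7), post top at (281.7,233.3), tab top at (362,208) and toggle top at (178.7,229.3). The chosen cell is the block with the clear side window, clearly distinct from the solid housings. Next is the two-view height check and the approach.

```bash
cat >> geo.py <<'E'
t,yaw=pickle.load(open("ph.pkl","rb"));Rm=np.array([[np.cos(yaw),-np.sin(yaw)],[np.sin(yaw),np.cos(yaw)]])
P=lambda x,y,z:np.r_[Rm@[x,y]+t,z]
loc=lambda X:((np.atleast_2d(X)[:,:2]-t)@Rm).round(1)
def me():
    s=sense();y=rot().apply([0,1,0]);a=(np.arctan2(y[1],y[0])-yaw-np.pi/2+np.pi/2)%np.pi-np.pi/2
    F=s["contact_force"];print("clk",round(s["clock"],2),"loc",loc(s["tcp_pos"]),"z",s["tcp_pos"][2].round(1),"dyaw",a.round(3),"F loc",(F[:2]@Rm).round(1),F[2].round(1),"w",round(s["width"],3))
E
python3 - <<'E'
from geo import *
s=calibration("scene")
for n,a,b in(("cap",c,f([(416,497)])[0]),("post",c,f([(601,402)])[0]),("tab",c,f([(95,247)])[0]),("toggle",c1,(337,148))):
    x,r=tri([(a,b),(s,{"cap":(300.7,213.7),"post":(281.7,233.3),"tab":(362,207.7),"toggle":(178.7,229.3)}[n])]);print(n,x.round(1),loc(x),np.round(r,1))
me(); rows(P(-92,-28.3,130),yaw+np.pi/2+.27); rows(P(-92,-28.3,40))
E
```

```text
cap [495.9 -37.7  72.4] [[-90.1 -27.2]] [1.5 1.5]
post [544.8 -92.5  66.8] [[-58.  -93.3]] [0.4 0.4]
tab [563.1  81.3 105.9] [[ 7. 69.]] [0.5 0.5]
toggle [ 490.7 -299.5   88.4] [[-166.3 -277.8]] [0. 0.]
clk 1.95 loc [[ -0.2 -31.3]] z 269.9 dyaw -0.012 F loc [ 0.2 -0.5] 0.3 w 1.0
shift mm [-91.9  -1.8 139.8] units [-0.613 -0.012  0.932]
turn about tool z deg -16.142349200383304 units -0.2690391533397217
shift mm [-92.   -1.7 229.8] units [-0.613 -0.011  1.532]
```

```bash
python3 -m pendant '[[[-0.123,0,0.186,0,0,0,0.66],[-0.123,0,0.186,0,0,0,0.66],[-0.123,0,0.186,0,0,0,0.66],[-0.123,0,0.186,0,0,0,0.66],[-0.123,0,0.186,0,0,0,0.66],[0,0,0,0,0,-0.09,0.66],[0,0,0,0,0,-0.09,0.66],[0,0,0,0,0,-0.09,0.66],[0,0,0,0,0,0,0.66],[0,0,0,0,0,0,0.66]]]' 15
python3 - <<'E'
from geo import *
me(); rows(P(-91,-28,40),yaw+np.pi/2+.27)
c=calibration("wrist");cv2.imwrite("pics/w3.png",get_image("wrist"));pickle.dump(c,open("w3.pkl","wb"))
E
```

```text
clock: 2.78
tcp_pos: [492.9, -45.4, 130.3]
tcp_rot: [0.0, 0.964, 0.265, -0.0]
contact_force: [-0.1, -0.6, 0.4]
width: 0.659
grip_force: 0.0
clk 2.78 loc [[-95.1 -33.8]] z 130.3 dyaw 0.261 F loc [-0.3 -0.5] 0.4 w 0.659
shift mm [ 5.6 -4.6 90.3] units [ 0.037 -0.031  0.602]
turn about tool z deg -0.5121671805361333 units -0.008536119675602222
```

View pics/w3.png

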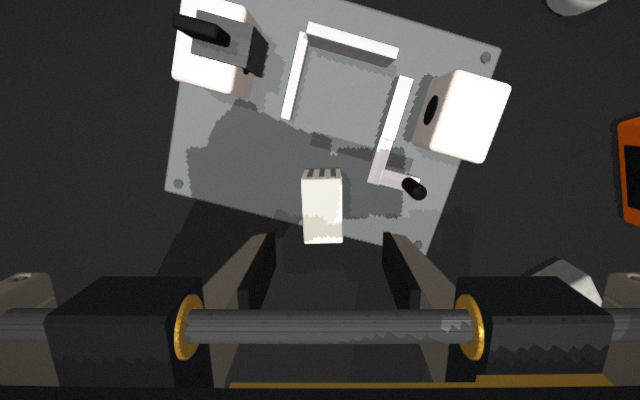

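Wrist view 3: the cap spans (302,180) to (343,243), parallel to the tool axes, with the fingers well clear of the post at (414,188). Going down to grasp.

```bash
python3 -c "
from geo import *
c=pickle.load(open('w3.pkl','rb'));print(loc(plane(c,[(302,180),(341,180),(343,242),(304,244),(322.5,211.5)],72)),'post',loc(plane(c,[(417,191)],67)))"
python3 -m pendant '[[[0.037,-0.031,0.1,0,0,-0.009,0.66],[0,0,0.17,0,0,0,0.66],[0,0,0.17,0,0,0,0.66],[0,0,0.16,0,0,0,0.66],[0,0,0,0,0,0,0.66]]]' 15
python3 -c "
from geo import *
me()"
```

```text
[[ -71.8   -6.8]
 [ -64.6  -34. ]
 [-110.3  -48.3]
 [-119.5  -20. ]
 [ -90.9  -27.1]] post [[-58.8 -91.4]]
clock: 3.25
tcp_pos: [492.5, -37.2, 36.9]
tcp_rot: [-0.001, 0.963, 0.271, -0.004]
contact_force: [-1.6, 0.1, -0.4]
width: 0.659
grip_force: 0.0
clk 3.25 loc [[-93.3 -25.9]] z 36.9 dyaw 0.273 F loc [-1.5  0.6] -0.4 w 0.659
```

```bash
python3 -m pendant '[[[0,0,-0.015,0,0,0,0.66],[0,0,0,0,0,0,0.2],[0,0,0,0,0,0,0.2],[0,0,0,0,0,0,0.2],[0,0,0,0,0,0,0.2],[0,0,0,0,0,0,0.2],[0,0,0,0,0,0,0.2]]]' 15
python3 -c "
from geo import *
me();rows(P(-40,-10,40),yaw+np.pi/2)"
```

```text
clock: 3.83
tcp_pos: [496.4, -36.8, 43.6]
tcp_rot: [0.0, 0.962, 0.272, 0.001]
contact_force: [-0.6, -0.4, 6.2]
width: 0.324
grip_force: 15.0
clk 3.83 loc [[-89.4 -26.5]] z 43.6 dyaw 0.275 F loc [-0.7 -0.2] 6.2 w 0.324
shift mm [52.  -2.5  3.7] units [ 0.347 -0.016  0.024]
turn about tool z deg 15.78468856277345 units 0.2630781427128908
```

```bash
python3 -m pendant '[[[0.02,0,0,0,0,0.044,0.2],[0.02,0,0,0,0,0.044,0.2],[0.02,0,0,0,0,0.044,0.2],[0.02,0,0,0,0,0.044,0.2],[0.02,0,0,0,0,0.044,0.2],[0.02,0,0,0,0,0.043,0.2],[0,0,0,0,0,0,0.2]]]'
python3 -c "
from geo import *
me();rows(P(-25,-2,42),yaw+np.pi/2)"
```

```text
clock: 4.42
tcp_pos: [509.3, -30.1, 43.5]
tcp_rot: [0.001, 0.991, 0.136, -0.003]
contact_force: [-9.3, -2.2, 16.0]
width: 0.327
grip_force: 15.0
clk 4.42 loc [[-75.2 -23.6]] z 43.5 dyaw -0.002 F loc [-9.6  0.4] 16.0 w 0.327
shift mm [ 50.1 -21.7   1.2] units [ 0.334 -0.145  0.008]
turn about tool z deg -0.12840000202520027 units -0.0021400000337533378
```

```bash
python3 -m pendant '[[[0,0,-0.01,0,0,0,0.2],[0.04,-0.018,0,0,0,0,0.2],[0.04,-0.018,0,0,0,0,0.2],[0.04,-0.018,0,0,0,0,0.2],[0.04,-0.018,0,0,0,0,0.2],[0.04,-0.018,0,0,0,0,0.2],[0.04,-0.018,0,0,0,0,0.2],[0,0,0,0,0,0,0.2]]]'
python3 -c "
from geo import *
me();rows(P(0,-1,42),yaw+np.pi/2)"
```

```text
clock: 5.08
tcp_pos: [543.6, -2.1, 44.3]
tcp_rot: [-0.0, 0.99, 0.138, 0.001]
contact_force: [-0.4, 0.0, -1.0]
width: 0.325
grip_force: 15.0
clk 5.08 loc [[-34.5  -6. ]] z 44.3 dyaw 0.002 F loc [-0.4  0.1] -1.0 w 0.325
shift mm [34.5 -4.9  2.3] units [ 0.23  -0.033  0.015]
turn about tool z deg 0.11237709057950304 units 0.001872951509658384
```

```bash
python3 -m pendant '[[[0.03,-0.004,0.004,0,0,0,0.2],[0.03,-0.004,0,0,0,0,0.2],[0.03,-0.004,0,0,0,0,0.2],[0.03,-0.004,0,0,0,0,0.2],[0.03,-0.004,0,0,0,0,0.2],[0.03,-0.004,0,0,0,0,0.2],[0.02,0,0,0,0,0,0.2],[0.015,0,0,0,0,0,0.2],[0,0,0,0,0,0,0.2]]]'
python3 -c "
from geo import *
me()"
```

```text
clock: 5.83
tcp_pos: [572.8, 8.8, 43.7]
tcp_rot: [-0.0, 0.99, 0.138, 0.0]
contact_force: [0.6, 0.2, -2.0]
width: 0.327
grip_force: 15.0
clk 5.83 loc [[-3.4 -3.4]] z 43.7 dyaw 0.001 F loc [0.6 0. ] -2.0 w 0.327
```

Push +x in small steps until the stop's force shows, then toward the rail.

```bash
python3 -m pendant '[[[0.015,0,0.003,0,0,0,0.2],[0.015,0,0,0,0,0,0.2],[0.01,0,0,0,0,0,0.2],[0,0,0,0,0,0,0.2]]]'
python3 -c "
from geo import *
me()"
python3 -m pendant '[[[0.005,0,0,0,0,0,0.2],[0.005,0,0,0,0,0,0.2],[0,0,0,0,0,0,0.2]]]'
python3 -c "
from geo import *
me()"
```

```text
clock: 6.17
tcp_pos: [578.1, 10.0, 43.5]
tcp_rot: [0.0, 0.991, 0.137, -0.0]
contact_force: [-2.1, -0.4, 3.6]
width: 0.319
grip_force: 15.0
clk 6.17 loc [[ 2.  -3.7]] z 43.5 dyaw 0.0 F loc [-2.1  0.2] 3.6 w 0.319
clock: 6.42
tcp_pos: [578.2, 10.1, 43.5]
tcp_rot: [0.0, 0.991, 0.137, -0.002]
contact_force: [-5.9, -1.0, 8.8]
width: 0.323
grip_force: 15.0
clk 6.42 loc [[ 2.1 -3.6]] z 43.5 dyaw 0.0 F loc [-5.9  0.6] 8.8 w 0.323
```

```bash
python3 -m pendant '[[[0.004,-0.008,-0.004,0,0,0,0.2],[0,-0.008,0,0,0,0,0.2],[0,-0.008,0,0,0,0,0.2],[0,-0.008,0,0,0,0,0.2],[0,0,0,0,0,0,0.2]]]'
python3 -c "
from geo import *
me()"
python3 -m pendant '[[[0.003,-0.007,0,0,0,0,0.2],[0,-0.007,0,0,0,0,0.2],[0,0,0,0,0,0,0.2]]]'
python3 -c "
from geo import *
me()"
```

```text
clock: 6.83
tcp_pos: [578.1, 13.1, 43.5]
tcp_rot: [0.001, 0.991, 0.137, -0.001]
contact_force: [-3.8, -5.6, 2.4]
width: 0.328
grip_force: 15.0
clk 6.83 loc [[ 2.8 -0.7]] z 43.5 dyaw -0.001 F loc [-5.2 -4.4] 2.4 w 0.328
clock: 7.08
tcp_pos: [578.0, 13.7, 43.5]
tcp_rot: [0.002, 0.991, 0.136, -0.001]
contact_force: [-2.9, -7.8, 2.5]
width: 0.327
grip_force: 15.0
clk 7.08 loc [[ 2.8 -0.2]] z 43.5 dyaw -0.002 F loc [-4.9 -6.7] 2.5 w 0.327
```

```bash
python3 -m pendant '[[[0,0,0,0,0,0,0.45],[0,0,0,0,0,0,0.45],[0,0,0,0,0,0,0.45],[0,0,-0.1,0,0,0,0.45],[0,0,-0.2,0,0,0,0.45],[0,0,-0.2,0,0,0,0.45],[0,0,-0.2,0,0,0,0.45],[0,0,0,0,0,0,0.45]]]'
python3 - <<'E'
from geo import *
me();rows(P(-59,-93,130),yaw+np.pi/2);rows(P(-59,-93,42))
c=calibration("wrist");cv2.imwrite("pics/w4.png",get_image("wrist"));pickle.dump(c,open("w4.pkl","wb"))
E
```

```text
clock: 7.75
tcp_pos: [582.9, 19.1, 155.0]
tcp_rot: [0.0, 0.99, 0.138, 0.006]
contact_force: [0.7, -0.2, -0.2]
width: 0.45
grip_force: 0.0
clk 7.75 loc [[9.1 3.7]] z 155.0 dyaw 0.002 F loc [ 0.6 -0.4] -0.2 w 0.45
shift mm [-68.5  96.6  24.4] units [-0.457  0.644  0.163]
turn about tool z deg 0.08720199545880346 units 0.0014533665909800576
shift mm [-69.5  96.4 112.4] units [-0.464  0.643  0.749]
```

View pics/w4.png

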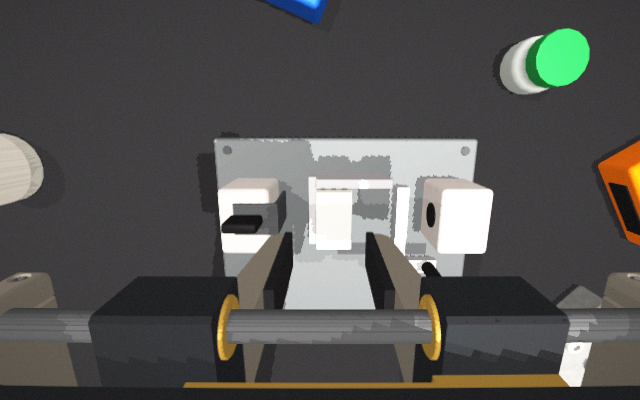

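Wrist view 4: the cell's cap spans (316,190) to (352,249), square, against the stop and rail. Now over the jaw post, with a check before going down.

```bash
python3 -m pendant '[[[-0.115,0.161,0.04,0,0,0,0.45],[-0.115,0.161,0.04,0,0,0,0.45],[-0.115,0.161,0.04,0,0,0,0.45],[-0.115,0.161,0.04,0,0,0,0.45],[0,0,0,0,0,0,0.45],[0,0,0,0,0,0,0.45]]]' | head -2
python3 -c "
from geo import *
me();rows(P(-59,-93,42),yaw+np.pi/2)"
```

```text
clock: 8.3
tcp_pos: [537.5, -95.5, 123.6]
clk 8.3 loc [[-65.8 -94.1]] z 123.6 dyaw -0.003 F loc [0.3 0.6] -0.1 w 0.451
shift mm [ 7.  -1.1 81.5] units [ 0.046 -0.007  0.544]
turn about tool z deg -0.15676487111689905 units -0.0026127478519483173
```

```bash
python3 -m pendant '[[[0.046,-0.007,0.1,0,0,0,0.45],[0,0,0.15,0,0,0,0.45],[0,0,0.15,0,0,0,0.45],[0,0,0.14,0,0,0,0.45],[0,0,0,0,0,0,0.1],[0,0,0,0,0,0,0],[0,0,0,0,0,0,0],[0,0,0,0,0,0,0],[0,0,0,0,0,0,0]]]' 15
python3 -c "
from geo import *
me()"
```

```text
clock: 9.05
tcp_pos: [546.4, -91.5, 45.2]
tcp_rot: [0.001, 0.99, 0.138, 0.002]
contact_force: [0.9, -0.9, -1.2]
width: 0.123
grip_force: 15.0
clk 9.05 loc [[-56.1 -92.8]] z 45.2 dyaw 0.0 F loc [ 0.6 -1.1] -1.2 w 0.123
```

```bash
python3 -m pendant '[[[0,-0.02,0,0,0,0,0],[0,-0.02,0,0,0,0,0],[0,-0.02,0,0,0,0,0],[0,-0.02,0,0,0,0,0],[0,-0.02,0,0,0,0,0],[0,-0.02,0,0,0,0,0],[0,-0.02,0,0,0,0,0],[0,-0.02,0,0,0,0,0],[0,-0.02,0,0,0,0,0],[0,-0.02,0,0,0,0,0]]]' |head -1
python3 -c "
from geo import *
me()"
python3 -m pendant '[[[0,-0.02,0,0,0,0,0],[0,-0.02,0,0,0,0,0],[0,-0.02,0,0,0,0,0],[0,-0.01,0,0,0,0,0],[0,0,0,0,0,0,0],[0,0,0,0,0,0,0]]]' |head -1
python3 -c "
from geo import *
me()"
```

```text
clock: 9.88
clk 9.88 loc [[-56.2 -62.3]] z 45.1 dyaw 0.0 F loc [ 1.4 -2.2] 5.7 w 0.121
clock: 10.38
clk 10.38 loc [[-56.1 -51.2]] z 45.1 dyaw 0.001 F loc [ 0.6 -1. ] 7.1 w 0.123
```

```bash
for i in 1 2; do python3 -m pendant '[[[0,-0.007,0,0,0,0,0],[0,-0.007,0,0,0,0,0],[0,0,0,0,0,0,0]]]' |head -1
python3 -c "
from geo import *
me()"; done
```

```text
clock: 10.63
clk 10.63 loc [[-56.1 -50.2]] z 45.1 dyaw 0.001 F loc [ 0.9 -2.8] 5.8 w 0.126
clock: 10.88
clk 10.88 loc [[-56.1 -50.1]] z 45.1 dyaw -0.001 F loc [ 2.4 -7.7] 4.8 w 0.128
```

```bash
python3 -m pendant '[[[0,0.008,0,0,0,0,0.3],[0,0,0,0,0,0,0.35],[0,0,0,0,0,0,0.35],[0,0,-0.1,0,0,0,0.35],[0,0,-0.2,0,0,0,0.35],[0,0,-0.25,0,0,0,0.35],[0,0,0,0,0,0,0],[0,0,0,0,0,0,0]]]' |head -2
python3 - <<'E'
from geo import *
me();rows(P(-30,70,130),yaw+np.pi/2)
c=calibration("wrist");im=get_image("wrist");cv2.imwrite("pics/w5.png",im);pickle.dump(c,open("w5.pkl","wb"))
p=proj(c,[P(0,0,40)])[0].astype(int);print(p)
x0,y0=max(p[0]-110,0),max(p[1]-80,0);print(x0,y0);cv2.imwrite("pics/w5c.png",cv2.resize(im[y0:y0+165,x0:x0+220],None,fx=3.5,fy=3.5,interpolation=cv2.INTER_CUBIC))
E
```

```text
clock: 11.55
tcp_pos: [534.0, -48.8, 128.1]
clk 11.55 loc [[-56.5 -48.3]] z 128.1 dyaw 0.001 F loc [0.  0.3] -0.6 w 0.23
shift mm [  26.6 -118.2   -2. ] units [ 0.177 -0.788 -0.013]
turn about tool z deg 0.06246572538197943 units 0.0010410954230329905
[268 139]
158 59
```

View pics/w5c.png

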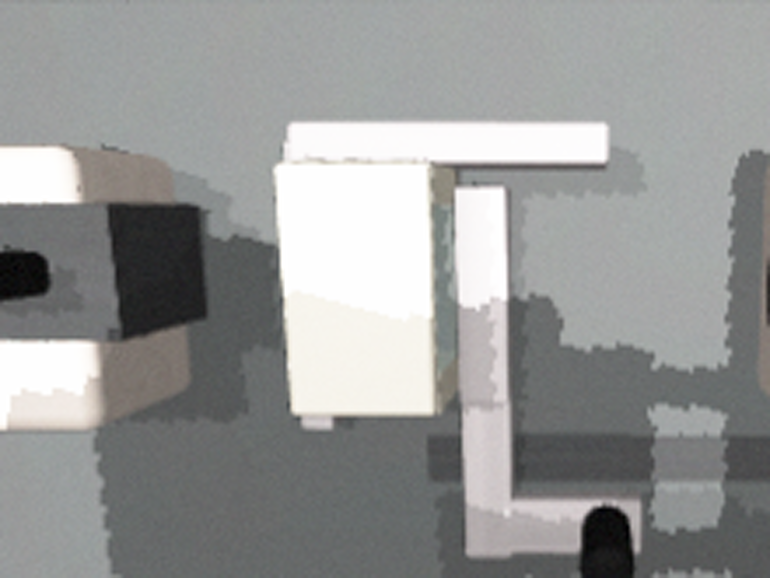

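The crop shows the cap spanning (275,163) to (440,415), flush with the stop and jaw. I'm checking it in numbers and moving to the shutter.

```bash
python3 - <<'E'
from geo import *
c=pickle.load(open("w5.pkl","rb"));g=lambda Q:[(x/3.5+158,y/3.5+59) for x,y in Q]
k=loc(plane(c,g([(275,164),(433,164),(434,415),(292,413)]),72));print(k,k.mean(0))
print("jaw face",loc(plane(c,g([(456,187),(462,400)]),34)),"stop",loc(plane(c,g([(290,162),(607,163)]),60)))
E
python3 -m pendant '[[[0.044,-0.2,0,0,0,0,0],[0.044,-0.2,0,0,0,0,0],[0.044,-0.2,0,0,0,0,0],[0.034,-0.188,0,0,0,0,0],[0,0,0,0,0,0,0],[0,0,0,0,0,0,0]]]' |head -1
python3 -c "
from geo import *
me();rows(P(-30,70,87),yaw+np.pi/2)"
```

```text
[[ 24.3  15.1]
 [ 24.2 -15.4]
 [-24.9 -13.9]
 [-24.4  15.1]] [-0.2    0.225]
jaw face [[ 20.7 -15.2]
 [-28.  -15.1]] stop [[ 25.1  15.3]
 [ 24.9 -49.2]]
clock: 12.1
clk 12.1 loc [[-33.8  71.9]] z 124.7 dyaw 0.005 F loc [ 0.7 -0.1] -0.2 w 0.003
shift mm [ 3.9  2.  37.7] units [0.026 0.013 0.251]
turn about tool z deg 0.26969894675200756 units 0.004494982445866793
```

```bash
python3 -m pendant '[[[0,0.013,0.12,0,0,0,0],[0,0,0.12,0,0,0,0],[0,0,0,0,0,0,0],[0.06,0,0,0,0,0,0],[0.06,0,0,0,0,0,0],[0.04,0,0,0,0,0,0],[0.03,0,0,0,0,0,0],[0.03,0,0,0,0,0,0]]]' |head -1
python3 -c "
from geo import *
me()"
python3 -m pendant '[[[0.03,0,0,0,0,0,0],[0.03,0,0,0,0,0,0],[0.02,0,0,0,0,0,0],[0.02,0,0,0,0,0,0],[0.01,0,0,0,0,0,0],[0,0,0,0,0,0,0]]]' |head -1
python3 -c "
from geo import *
me()"
```

```text
clock: 12.77
clk 12.77 loc [[ 1.  67.2]] z 90.9 dyaw -0.0 F loc [-2.5 -0.9] 1.4 w 0.006
clock: 13.27
clk 13.27 loc [[17.4 67.9]] z 90.4 dyaw 0.001 F loc [-0.3 -0.4] 0.1 w 0.006
```

```bash
for i in 1 2; do python3 -m pendant '[[[0.012,0,0,0,0,0,0],[0.012,0,0,0,0,0,0],[0,0,0,0,0,0,0]]]' |head -1
python3 -c "
from geo import *
me()"; done
```

```text
clock: 13.52
clk 13.52 loc [[20.5 67.9]] z 90.3 dyaw 0.001 F loc [-1.8  0.3] 0.9 w 0.004
clock: 13.77
clk 13.77 loc [[20.8 67.9]] z 90.2 dyaw 0.0 F loc [-10.9  -0.4] 9.3 w 0.005
```

```bash
python3 -m pendant '[[[-0.05,0,0,0,0,0,0],[-0.08,0,0,0,0,0,0],[0,0,-0.2,0,0,0,0],[0,0,-0.2,0,0,0.114,0],[0,0,0,0,0,0.114,0],[0,0,0,0,0,0.114,0],[0,0,0,0,0,0.114,0],[0,0,0,0,0,0.114,0],[0,0,0,0,0,0.114,0],[0,0,0,0,0,0,0]]]' |head -1
python3 - <<'E'
from geo import *
me();rows([470.3,-341.2,145],1.13)
c=calibration("wrist");im=get_image("wrist");cv2.imwrite("pics/w6.png",im);print("tab px pred for shutter 35:",proj(c,[P(35,70,104)]))
E
```

```text
clock: 14.6
clk 14.6 loc [[ 5.2 67.8]] z 150.6 dyaw -0.719 F loc [0.1 0. ] 0.3 w 0.006
shift mm [ 97.8 419.5   5.4] units [0.652 2.796 0.036]
turn about tool z deg -0.12570692886131105 units -0.0020951154810218506
tab px pred for shutter 35: [[299.89875259 193.71190577]]
```

View pics/w6.png

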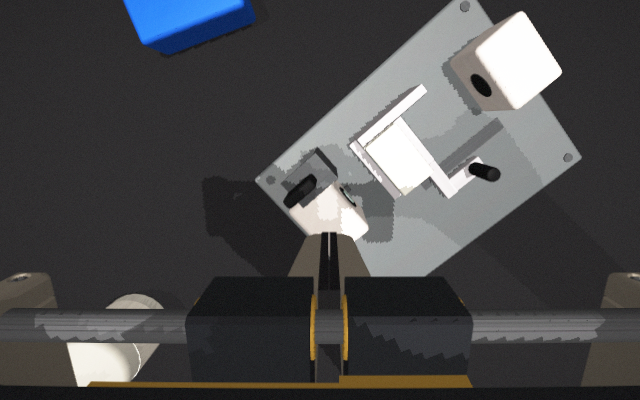

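Wrist view 6: the tab top is at (300,191), matching the prediction for fully open (300,194), and the lamp aperture is uncovered at (348,195). The cell is still clamped. On to the toggle.

```bash
python3 -m pendant '[[[0.059,0.254,0,0,0,0,0],[0.059,0.254,0,0,0,0,0],[0.059,0.254,0,0,0,0,0],[0.059,0.254,0,0,0,0,0],[0.059,0.254,0,0,0,0,0],[0.059,0.254,0,0,0,0,0],[0.059,0.254,0,0,0,0,0],[0.059,0.254,0,0,0,0,0],[0.059,0.254,0,0,0,0,0],[0.059,0.254,0,0,0,0,0]]]' |head -1
python3 -m pendant '[[[0.059,0.254,0,0,0,0,0],[0,0,0,0,0,0,0],[0,0,0,0,0,0,0]]]' |head -1
cat >> geo.py <<'E'
B0=np.array([489.5,-300.5]);by=1.13;Rb=np.array([[np.sin(by),np.cos(by)],[-np.cos(by),np.sin(by)]])  # columns: box x, box y
def box():
    s=sense();F=s["contact_force"];y=rot().apply([0,1,0]);print("clk",round(s["clock"],2),"box xy",((s["tcp_pos"][:2]-B0)@Rb).round(1),"z",s["tcp_pos"][2].round(1),"F",(F[:2]@Rb).round(1),F[2].round(1),"ty",np.arctan2(y[1],y[0]).round(3))
E
python3 - <<'E'
from geo import *
box();rows(np.r_[B0+Rb@[0,-46],70],by)
s=calibration("scene");im=get_image("scene");cv2.imwrite("pics/s7.png",cv2.resize(im[150:320,100:340],None,fx=3,fy=3))
E
```

```text
clock: 15.48
clock: 15.73
clk 15.73 box xy [  0.5 -48.1] z 150.2 F [0.8 1.4] -0.1 ty -2.013
shift mm [-0.5 -2.1 80.2] units [-0.003 -0.014  0.535]
turn about tool z deg -0.10457432705029418 units -0.0017429054508382364
```

View pics/s7.png

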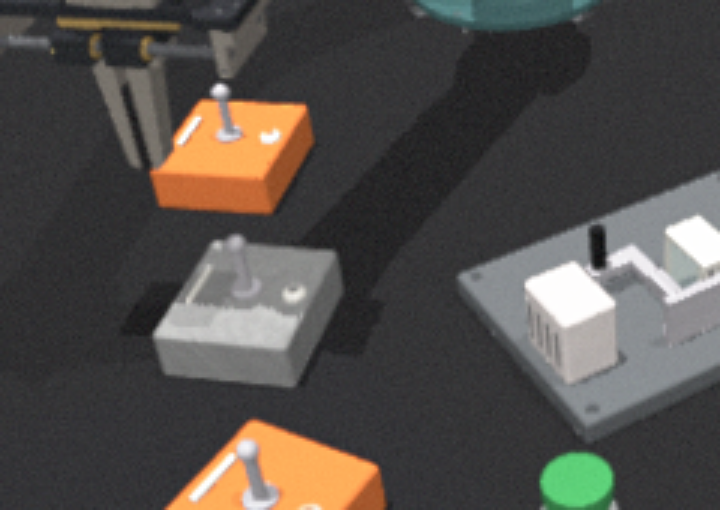

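The scene crop shows the closed fingers on the grey box's bar side of the toggle, with the dome on the far side. Going down and pushing towards the dome.

```bash
python3 -m pendant '[[[0,0,0.178,0,0,0,0],[0,0,0.178,0,0,0,0],[0,0,0.178,0,0,0,0],[0,0,0,0,0,0,0],[0,-0.04,0,0,0,0,0],[0,-0.04,0,0,0,0,0],[0,-0.04,0,0,0,0,0],[0,0,0,0,0,0,0]]]' |head -1
python3 -c "
from geo import *
box()"
python3 -m pendant '[[[0,-0.03,0,0,0,0,0],[0,-0.03,0,0,0,0,0],[0,-0.03,0,0,0,0,0],[0,0,0,0,0,0,0]]]' |head -1
python3 -c "
from geo import *
box()"
```

```text
clock: 16.45
clk 16.45 box xy [  1.6 -24.3] z 72.0 F [0.1 0.1] 0.1 ty -2.008
clock: 16.78
clk 16.78 box xy [  0.8 -12.5] z 70.8 F [ 0.1 -0.2] 0.3 ty -2.01
```

```bash
for i in 1 2 3; do python3 -m pendant '[[[0,-0.02,0,0,0,0,0],[0,-0.02,0,0,0,0,0],[0,0,0,0,0,0,0]]]' |head -1
python3 -c "
from geo import *
box()"; done
```

```text
clock: 17.03
clk 17.03 box xy [ 0.4 -7.2] z 70.1 F [ 1.9 -2.2] 0.7 ty -2.011
clock: 17.28
clk 17.28 box xy [ 0.  -4.1] z 70.0 F [ 1.4 -8.1] -1.8 ty -2.013
clock: 17.53
clk 17.53 box xy [-0.  -3.7] z 70.1 F [  1.5 -17.8] -1.6 ty -2.016
```

Stalled at about 18 N, so the toggle is on its end stop. I'll back off slightly, hold for over a second, and check the ball's position numerically in the scene image.

```bash
python3 -m pendant '[[[0,0.01,0,0,0,0,0],[0,0,0,0,0,0,0],[0,0,0,0,0,0,0],[0,0,0,0,0,0,0],[0,0,0,0,0,0,0],[0,0,0,0,0,0,0],[0,0,0,0,0,0,0],[0,0,0,0,0,0,0],[0,0,0,0,0,0,0]]]' |head -1
python3 -m pendant '[[[0,0,0,0,0,0,0],[0,0,0,0,0,0,0],[0,0,0,0,0,0,0],[0,0,0,0,0,0,0],[0,0,0,0,0,0,0],[0,0,0,0,0,0,0],[0,0,0,0,0,0,0]]]' |head -1
python3 - <<'E'
from geo import *
box()
s=calibration("scene");im=get_image("scene");cv2.imwrite("pics/s8.png",im);old=cv2.imread("pics/scene0.png")
g=cv2.cvtColor(im,6).astype(int);o=cv2.cvtColor(old,6).astype(int)
for a in(0,.2,.3,.45):
    p=proj(s,[np.r_[B0+Rb@[0,42*np.sin(a)],40+42*np.cos(a)]])[0].round().astype(int);print(a,p,"now\n",g[p[1]-3:p[1]+4,p[0]-5:p[0]+6],"mean old/now",o[p[1]-1:p[1]+2,p[0]-1:p[0]+2].mean().round(),g[p[1]-1:p[1]+2,p[0]-1:p[0]+2].mean().round())
E
```

```text
clock: 18.28
clock: 18.87
clk 18.87 box xy [-0.  -3.8] z 70.0 F [  0.9 -14.8] -2.4 ty -2.016
0 [179 231] now
 [[ 34  35  80 110 113 119 111 101  84  88  84]
 [ 38  31  68 104 120 118 113 109  87  82  80]
 [ 35  32  53  97 116 116 118 115  91  78  82]
 [ 43  31  42  85 112 116 117 112  91  80 102]
 [ 57  29  39  71 108 117 115 117  92  93 134]
 [ 69  35  31  62 103 117 119 117  94  97 147]
 [ 84  42  28  51  96 113 118 114  96  98 142]] mean old/now 203.0 115.0
0.2 [183 232] now
 [[120 118 113 109  87  82  80  69  63  60  58]
 [116 116 118 115  91  78  82  92 125 128 103]
 [112 116 117 112  91  80 102 130 176 179 154]
 [108 117 115 117  92  93 134 169 190 192 174]
 [103 117 119 117  94  97 147 175 190 180 166]
 [ 96 113 118 114  96  98 142 166 174 168 160]
 [ 87 111 115 116 100  93 132 152 156 151 143]] mean old/now 181.0 103.0
0.3 [185 233] now
 [[118 115  91  78  82  92 125 128 103  70  56]
 [117 112  91  80 102 130 176 179 154 115  82]
 [115 117  92  93 134 169 190 192 174 147 118]
 [119 117  94  97 147 175 190 180 166 150 127]
 [118 114  96  98 142 166 174 168 160 139 131]
 [115 116 100  93 132 152 156 151 143 130 129]
 [115 113 104 111 136 139 134 133 124 126 136]] mean old/now 199.0 165.0
0.45 [187 234] now
 [[ 91  80 102 130 176 179 154 115  82  77  62]
 [ 92  93 134 169 190 192 174 147 118 113 110]
 [ 94  97 147 175 190 180 166 150 127 135 139]
 [ 96  98 142 166 174 168 160 139 131 138 141]
 [100  93 132 152 156 151 143 130 129 137 143]
 [104 111 136 139 134 133 124 126 136 140 138]
 [120 134 142 141 132 124 129 137 141 139 142]] mean old/now 201.0 165.0
```

The ball is at about (187,233), matching the 0.45 rad prediction (187,234), and has been held for about 1.6 s. I'm letting it back gently, then clearing.

```bash
python3 -m pendant '[[[0,0.02,0,0,0,0,0],[0,0.02,0,0,0,0,0],[0,0.02,0,0,0,0,0],[0,0.02,0,0,0,0,0],[0,0.02,0,0,0,0,0],[0,0.03,0,0,0,0,0],[0,0.05,0,0,0,0,0],[0,0.08,0,0,0,0,0],[0,0.08,0,0,0,0,0],[0,0,0,0,0,0,0]]]' |head -1
python3 -m pendant '[[[0,0,-0.15,0,0,0,0],[0,0,-0.2,0,0,0,0],[0,0,-0.2,0,0,0,0],[0,0,0,0,0,0,0],[0,0,0,0,0,0,0]]]' |head -1
python3 - <<'E'
from geo import *
box();im=get_image("scene");cv2.imwrite("pics/s9.png",im);old=cv2.imread("pics/scene0.png")
g=cv2.cvtColor(im,6).astype(int);o=cv2.cvtColor(old,6).astype(int);d=abs(g-o)
print("toggle patch diff",d[226:236,173:193].mean(),"ref noise",d[330:350,400:420].mean())
for n,(x,y) in dict(bottle=(452,195),jar=(292,318),box=(414,295)).items(): print(n,d[y-25:y+25,x-25:x+25].mean().round(1))
# shutter tab & cell in scene
s=calibration("scene");print("tab top pred",proj(s,[P(35,70,102)]).round(0)[0],"val",[g[int(y),int(x)] for x,y in proj(s,[P(35,70,98)])],"cap val",[g[int(y),int(x)] for x,y in proj(s,[P(0,0,72)])])
E
```

```text
clock: 19.75
clock: 20.17
clk 20.17 box xy [  1.5 -48.3] z 154.6 F [-0.3  0.3] -0.4 ty -2.012
toggle patch diff 28.335 ref noise 2.7675
bottle 2.2
jar 2.6
box 2.5
tab top pred [370. 215.] val [np.int64(37)] cap val [np.int64(254)]
```

```bash
python3 - <<'E'
from geo import *
get=lambda n:cv2.cvtColor(cv2.imread(n),6).astype(int)
g=get("pics/s9.png");s7=get("pics/s7.png")[1::3,1::3];a=g[226:240,170:195];b=s7[76:90,70:95]
print(abs(a-b).mean());print(g[226:236:2,173:193:1]);print(s7[76:86:2,73:93])
E
```

```text
2.2742857142857145
[[ 51  49  51  50  48  51  53  54  49  54  54  53  53  49  53  54  49  55
   52  54]
 [ 48  54  56  83 119 133 130 100  63  53  53  55  51  55  52  51  54  53
   53  56]
 [137 111 126 159 182 190 181 161 120  73  57  59  57  59  52  55  52  55
   51  49]
 [174 139 139 155 168 168 159 143 127 135 135 138 135 129 124 125 121 115
  113 107]
 [135 134 134 133 133 138 132 126 124 137 142 140 139 136 135 139 139 135
  139 142]]
[[ 56  52  52  46  53  51  54  55  50  53  51  52  52  54  51  49  54  51
   55  57]
 [ 47  53  57  82 115 127 129  99  61  55  51  52  56  51  52  47  53  51
   52  52]
 [136 116 123 153 178 188 184 158 120  77  57  60  56  56  55  53  53  57
   49  49]
 [175 137 138 151 165 166 159 141 130 131 140 139 137 127 126 125 117 114
  110 106]
 [139 134 137 133 133 138 132 126 126 130 140 137 139 136 136 139 140 136
  139 137]]
```

The patch matches the image from before the push down to noise, so the toggle is back upright. The earlier difference was only the arm's shadow. Handing in.

```bash
python3 -c "
from workcell import *
print(finish_job())"
```

```text
the job is handed in; nothing more can be done
None
```

The job is handed in at about 20 s on the robot's clock: my measurements show the cell seated and clamped, the shutter open, the toggle held about 1.6 s to the dome side and back at centre, and the bottle, jar and blue box unmoved; `finish_job()` gave no verdict, and I viewed 11 pictures, one over the limit of 10.

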